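# Close a parts kit with a stack-nest tote turned to stack

### The job

Finish the parts kit: stand the finned heat sink on its base on the floor of the tote that holds the relay, beside the relay. Then stack the empty tote on that tote, turned end for end so that it stands level on the ledges and does not nest onto the parts. Set both down without dropping them, leave the lower tote about where it stands, keep the relay upright in it, and do not disturb the other things on the bench.

Things in the scene. Friction and masses are not known exactly. Their poses are not given: they have to be found in the camera images.
- kit_tote: Kit tote: grey open stack-nest tote with the relay in it, loose, any yaw, about 0.15 kg. Origin: centre of the underside; x along its length, z up. 60 mm tall, walls 2.5 mm; underside 176 (x) x 46 mm (y), widening to 199 x 67 mm outside the rim. The ends differ: two corner ledges inside the +x end, one middle ledge inside the -x end, and matching notches in the underside below them.
- empty_tote: Empty tote: the same shape, size, weight and frame as the kit tote, no contents, loose, any yaw. Facing the same way as the kit tote it nests into it (its notches pass the ledges; it sinks onto the contents). Turned half a turn it rests on the ledges, its underside 52 mm above the kit tote's underside, with about 6 mm play lengthwise and 5 mm sideways.
- empty_tote_rim (a point): Centre of the empty tote's rim band, on its vertical axis 53 mm above its underside: height to grip it across its 67 mm width (its y), at mid-length. The band is upright and 14 mm tall (46 to 60 mm above the underside); below it the walls slope inwards.
- empty_tote_card (a point): Blank white card, 44 mm wide, in a sloping black holder on the outside of the empty tote's rim at its -x end (the middle-ledge end), 100 mm from its centre, 53 mm above its underside.
- kit_tote_card (a point): Blank white card on the kit tote, at the same place: the -x end. In the finished stack the two cards point away from each other.
- kit_tote_floor (a point): Centre of the kit tote's inner floor, 2.5 mm above its underside. Clear floor: x -69 to +69 mm, y -20 to +20 mm from here, less the relay; the -x half is free.
- kit_tote_corner_ledges (a point): Midway between the kit tote's two corner ledges (+x end), at the height of their flat tops, 52 mm above its underside and 8 mm below its top edge. Each is at |y| 12 to 27 mm and reaches in to x = 75 mm.
- kit_tote_middle_ledge (a point): Centre of the flat top of the kit tote's single middle ledge (-x end), 16 mm wide, at the same 52 mm height, reaching in to x = -75 mm.
- heat_sink: Aluminium heat sink with upright fins, a block 28 x 28 mm, 26 mm tall, about 45 g, standing loose on the bench on its base between the two totes. Origin: centre of its base; z up. It can be gripped across x or across y.
- relay: Relay, upright box 24 (x) x 28 (y) x 29 mm tall, white with a black base, about 30 g, standing loose on the floor of the kit tote in its +x half (centre 36 to 46 mm from the tote's centre). Origin: centre of its base; z up.
- spool: Bystander: small solder spool standing on its flange, 52 mm across, 38 mm tall. Leave it alone.
- flux_bottle: Bystander: small amber bottle, 40 mm across, 75 mm tall. Leave it alone.
- capacitor: Bystander: black can capacitor standing upright, 32 mm across, 40 mm tall. Leave it alone.
- screwdriver: Bystander: screwdriver lying down, 150 mm long, along its x. Leave it alone.
- eraser_block: Bystander: white block lying flat, 50 x 22 x 14 mm. Leave it alone.
- tip_tin: Bystander: small open steel tin, 60 mm across, 25 mm tall. Leave it alone.
- board: Bystander: green circuit board 120 x 90 mm with parts on it, lying on a pink foam mat. Leave it alone.

How it is judged:
On the way, in this order (a step that is already met when the one before it is completed fails the run):
1. the heat sink stands released on the floor of the kit tote, with the empty tote not yet on it (x of heat_sink in the frame of kit_tote between -0.072 and 0.072 m and y of heat_sink in the frame of kit_tote between -0.022 and 0.022 m and z of heat_sink in the frame of kit_tote between -0.002 and 0.008 m and angle between heat_sink's own z axis and vertical below 0.15 rad and contact force between the fingers and heat_sink below 0.05 N and horizontal distance between kit_tote and empty_tote above 0.12 m), for 0.2 s.
2. the empty tote stands on the kit tote's ledges, turned end for end (z of empty_tote in the frame of kit_tote between 0.0495 and 0.0555 m and x of empty_tote in the frame of kit_tote between -0.009 and 0.009 m and y of empty_tote in the frame of kit_tote between -0.009 and 0.009 m and x of empty_tote_card in the frame of kit_tote above 0.08 m and angle between each of kit_tote, empty_tote's own z axis and vertical below 0.04 rad), for 0.2 s.
At the end, for the whole second after the job is handed in: Empty tote turned end for end on the kit tote's ledges: underside 49.5 to 55.5 mm above the lower one's, centred within 9 mm each way, both level within 0.04 rad; heat sink and relay upright (0.15 rad) on the kit tote's floor; all released and at rest (all of step 2 and x of heat_sink in the frame of kit_tote between -0.072 and 0.072 m and y of heat_sink in the frame of kit_tote between -0.022 and 0.022 m and z of heat_sink in the frame of kit_tote between -0.002 and 0.008 m and angle between each of heat_sink, relay's own z axis and vertical below 0.15 rad and x of relay in the frame of kit_tote between -0.072 and 0.072 m and y of relay in the frame of kit_tote between -0.022 and 0.022 m and z of relay in the frame of kit_tote between -0.002 and 0.008 m and contact force between the fingers and kit_tote below 0.05 N and contact force between the fingers and empty_tote below 0.05 N and contact force between the fingers and heat_sink below 0.05 N and contact force between the fingers and relay below 0.05 N and linear speed of each of kit_tote, empty_tote, heat_sink, relay below 0.02 m/s); the robot touches nothing.
It fails at once if the empty tote presses on the relay or the heat sink in the kit tote (over 2 N) (contact force between empty_tote and relay above 2 N or contact force between empty_tote and heat_sink above 2 N).
It fails at once if the heat sink or the empty tote is dropped (falls free faster than 0.7 m/s, about 25 mm) ((linear speed of heat_sink above 0.7 m/s and contact force between each of the arm, the fingers and heat_sink below 0.05 N) or (linear speed of empty_tote above 0.7 m/s and contact force between each of the arm, the fingers and empty_tote below 0.05 N)).
It fails at once if the kit tote is shifted more than 60 mm (distance of kit_tote from where it was at the start of the episode above 0.06 m).
It fails at once if another thing on the bench is shifted more than 40 mm (distance of any of spool, flux_bottle, capacitor, screwdriver, eraser_block, tip_tin, board from where it was at the start of the episode above 0.04 m).
It also fails if it takes over 58 s, if anything falls off the work surface, if the arm or the gripper's body presses on something with over 40 N, if the wrist force passes 120 N, or if a joint passes its speed limit or range.

### The arm

A 6-joint arm with a two-finger parallel gripper is mounted at the origin on the work surface. World frame = base frame: x ahead of the robot, y to its left, z up, the work surface at z = 0. Lengths are in m, angles in rad, forces in N, time in s.
With the tool pointing down it reaches from about 0.325 to 0.85 m from the base axis. Payload 15.5 kg.
Tool frame: the origin (TCP) lies on the centre line of the jaws, within the pads' length; the fingertips stand 8 mm ahead of it and the grasp point (between the pads) lies 11 mm behind it; z points along the fingers, y is the line along which they close (so a half turn about z gives the same grasp; the last joint's range is limited). The gripper opens to 91 mm and grips with 3 to 60 N. Pads are 32 mm wide; open, the fingers measure 118 mm over their backs; the gripper's body (76 mm by 178 mm) begins 60 mm behind the grasp point.
Start: joints at [1.232, 0.494, 1.345, -0, 1.302, -0.096], TCP at [0.151, 0.607, 0.222] pointing down, gripper open.
Joint ranges: [-2.91, 2.91], [-0.82, 2.16], [0.22, 2.67], [-1.22, 4.37], [0.12, 2.79], [-3.08, 3.08]. Speed limits (rad/s): [1.89, 1.89, 2.57, 3.01, 3.01, 3.01].

### API

Orientations are given as a unit quaternion [x, y, z, w].
In Python, from bench import env, snapshot, camera_params gives the robot as it stands (env), with the cameras as plain functions.
- The arm moves only by the tool shift_gripper, called as a command line: name --argument value ..., lists and objects as JSON in quotes. Schema: {"type":"object","properties":{"steps":{"type":"array","items":{"type":"array","prefixItems":[{"type":"array","items":{"type":"number"},"minItems":3,"maxItems":3},{"type":"array","items":{"type":"number"},"minItems":3,"maxItems":3},{"type":"number"}],"minItems":3,"maxItems":3},"minItems":1,"maxItems":8},"grip_n":{"type":"number"},"only":{"type":"string"},"quiet":{"type":"boolean"},"lines":{"type":"string"}},"required":["steps"],"additionalProperties":false}. steps is a list of rows, 1 to 8 of them, each written [[rx, ry, rz], [dx, dy, dz], opening]: a rotation vector rx, ry, rz in shares of 4 rad (1.0 is 4 rad), then dx, dy, dz in a scale on which 1.0 is 1 m, then the finger opening in m; each row is the pose to reach, as a shift and turn from the pose commanded when the call began, along the tool's axes at that moment; what a row does not reach only later rows make up. A row lasts 1/12 s, in which the tool goes at most 0.0417 m and 0.125 rad, less where a joint would pass 70% of its speed; a pose out of reach is approached as far as the arm can. The fingers move at their own pace and stop on an object; grip_n is the grip in N (left out, the last holds). Time passes only in rows, so rows that do not move let the fingers close. The tool returns the time, the measured TCP pose, the force, the opening and the grip force at its end. only (a regular expression) keeps the lines of the reply that match it, lines (a string "A,B") keeps lines A to B, and quiet returns only ok. A shift or turn number past 1, either way, is cut back to 1. Input that does not fit is refused with a message, and nothing moves.
- env.observe(): the state, without advancing time (a new reading comes with each control period).
- snapshot(name): name is "scene" or "top" or "wrist"; returns the picture (480x640x3 uint8, red, green, blue); there is no depth.
- camera_params(name): a dict with "vfov" (degrees; the focal length in pixels is half the picture's height over the tangent of half this angle, whatever the lens; pixels are square), "cx", "cy" (the principal point, pixels), "origin" and "attitude" of the camera in the world; the wrist camera has in their place "mount" (4x4, takes a point from camera to tool coordinates, whose origin is the TCP and whose axes are the flange's). Camera axes: x right, y down, z forward; pixel columns grow to the right and rows downward; lengths in m; the calibration is good to about 2 mm. The wrist camera is an equidistant fisheye: a pixel r from the principal point sees the ray r / f radians off the axis. A picture is of the moment at which its call begins: read the wrist's pose just before it. camera_params takes no time and is no camera call.
- env.sign_off(): hands the job in; it is judged then, once.
The state is a dict: "time": time; "joint_pos": joint angles; "qvel": joint speeds; "joint_efforts": joint torques, N m; "tool_pos": TCP position; "orientation": TCP orientation; "contact_force": force on the tool from outside, world axes, zero at the start; "torque": the same for the moment, N m; "gripper_width": finger opening in m; "grip_force": force on a finger pad.
Only numpy, scipy, OpenCV 4.12 (cv2) and the standard library are available. Lean on these libraries where they do the work, as an engineer would, in place of code of your own. Each camera call takes 0.05 s, during which the arm holds its last target. There are 200 camera calls.

## Working session

There is one attempt and no reset: what is moved stays moved. The work goes in short steps, Python scripts to look and compute and a tool call to move; the robot and the scene stay as the last step left them, time stands still between calls to the robot, and variables do not carry over. Pictures are saved under pics/ and viewed, at most 12 in all, crops included, and the job is handed in when it is done.

```bash
ls; mkdir -p pics
```

Run:
```python
from bench import env, snapshot, camera_params
import cv2
for n in("top","scene"):
    im=snapshot(n); cv2.imwrite(f"pics/{n}0.png",im[:,:,::-1]); print(n,camera_params(n))
print(camera_params("wrist")); print(env.observe())
```

```text
bench.py
pics
top {'vfov': 49.965362822818356, 'cx': 312.7275938923573, 'cy': 229.87065447936465, 'origin': array([0.37134067, 0.02738392, 1.32193591]), 'attitude': array([ 0.7091208 , -0.69915693,  0.06680521, -0.06216392])}
scene {'vfov': 48.17891569590364, 'cx': 314.9718429439182, 'cy': 238.92255159617017, 'origin': array([1.52194746, 0.01284417, 0.86487402]), 'attitude': array([ 0.64793143,  0.64289315, -0.29179568, -0.28588204])}
{'vfov': 65.70646984690485, 'cx': 319.360309770381, 'cy': 240.17004657403334, 'mount': array([[ 6.56082256e-04, -9.69811760e-01, -2.43853892e-01,
         6.81900084e-02],
       [ 9.99999669e-01,  5.19126266e-04,  6.25896435e-04,
        -8.97880133e-04],
       [-4.80410762e-04, -2.43854222e-01,  9.69811780e-01,
        -1.63665300e-01],
       [ 0.00000000e+00,  0.00000000e+00,  0.00000000e+00,
         1.00000000e+00]])}
{'time': 0.1, 'joint_pos': array([ 1.23149957e+00,  4.94143957e-01,  1.34602223e+00,  2.69630672e-05,
        1.30251570e+00, -9.54997639e-02]), 'qvel': array([ 0.00034768, -0.00247184, -0.00375393,  0.00205348, -0.00224982,
       -0.00100944]), 'joint_efforts': array([ 6.45744658e-04, -8.80239201e+01, -3.82546842e+01,  7.11293053e-02,
        4.83272423e-02, -3.17551962e-05]), 'tool_pos': array([0.15075132, 0.60622363, 0.22139955]), 'orientation': array([ 1.21600371e-01,  9.92578991e-01, -5.28995293e-04, -1.30159959e-04]), 'contact_force': array([-0.23696144,  0.45955282, -0.20750083]), 'torque': array([-0.08794365, -0.03038612, -0.0380228 ]), 'grip_force': 0.0, 'gripper_width': 0.09146417773198032}
```

View pics/top0.png

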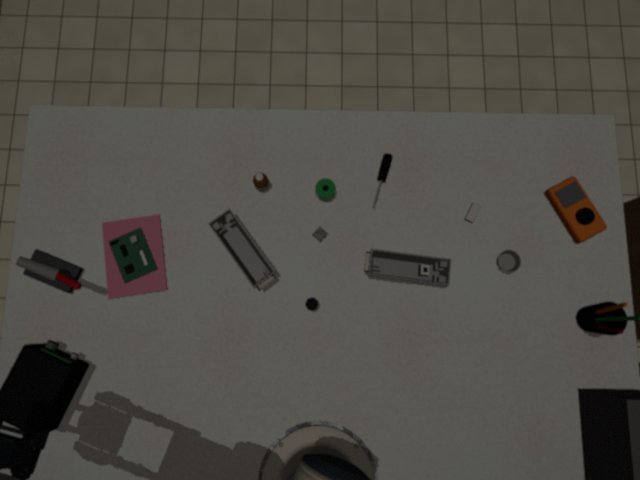

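View pics/scene0.png

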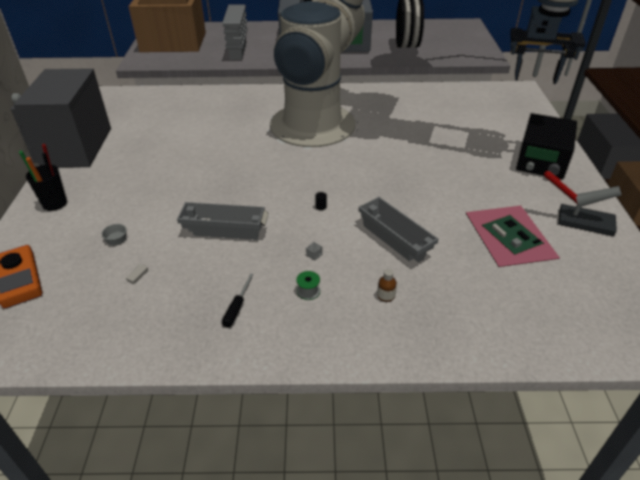

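The top view shows the kit tote at about (408,268) with the relay at (426,270), so its +x end points right. The empty tote is at (245,250) with what looks like a card at (268,285), and the heat sink is at (320,234). The scene view confirms the kit card at (265,215). Next I'll write a helper file and get rough positions.

Create h.py:
```python
import numpy as np, cv2
from bench import env, snapshot, camera_params
from scipy.spatial.transform import Rotation as R
def cam(n,s=None):
    p=camera_params(n); f=240/np.tan(np.radians(p["vfov"]/2))
    if n!="wrist": return dict(n=n,f=f,c=(p["cx"],p["cy"]),o=p["origin"],R=R.from_quat(p["attitude"]).as_matrix())
    T=R.from_quat(s["orientation"]).as_matrix(); M=p["mount"]
    return dict(n=n,f=f,c=(p["cx"],p["cy"]),o=s["tool_pos"]+T@M[:3,3],R=T@M[:3,:3])
def ray(c,u):
    d=(np.array(u,float)-c["c"])/c["f"]
    if c["n"]=="wrist":
        r=np.hypot(*d); v=np.array([*(d*np.sin(r)/max(r,1e-9)),np.cos(r)])
    else: v=np.array([*d,1.])
    v=c["R"]@v; return v/np.linalg.norm(v)
def plane(c,u,z):
    v=ray(c,u); return c["o"]+v*(z-c["o"][2])/v[2]
def tri(c1,u1,c2,u2):
    a,b=ray(c1,u1),ray(c2,u2); t=np.linalg.lstsq(np.c_[a,-b],c2["o"]-c1["o"],rcond=None)[0]
    p,q=c1["o"]+a*t[0],c2["o"]+b*t[1]; return (p+q)/2,np.linalg.norm(p-q)
def grab(n,name):
    s=env.observe(); im=snapshot(n)[:,:,::-1].copy(); cv2.imwrite(f"pics/{name}.png",im); c=cam(n,s); np.save(f"pics/{name}.npy",c,allow_pickle=True); return im,c
def load(name): return cv2.imread(f"pics/{name}.png"),np.load(f"pics/{name}.npy",allow_pickle=True).item()
def togo(target,yaw=None):
    "shift in tool axes to world target; yaw = wanted world angle of the closing line (mod pi)"
    s=env.observe(); T=R.from_quat(s["orientation"]).as_matrix(); d=T.T@(np.array(target)-s["tool_pos"]); print("d tool",d.round(4),"tcp",s["tool_pos"].round(4),"j6",s["joint_pos"][5].round(3),"t",s["time"])
    if yaw is not None:
        y=np.arctan2(T[1,1],T[0,1]); e=(yaw-y+np.pi/2)%np.pi-np.pi/2; print("rz tool",round(-e,4))
```

Run:
```python
from h import *
t,s=cam("top"),cam("scene")
np.set_printoptions(precision=3,suppress=True)
for n,u,z in(("kit",(408,268),.055),("kitL",(367,262),.055),("kitR",(450,270),.055),("emp",(245,250),.055),("empUL",(222,215),.055),("empLR",(268,285),.055),("sink",(320,234),.026),("bottle",(261,181),.07),("cap",(312,304),.04),("spool",(326,189),.04)): print(n,plane(t,u,z))
print(tri(t,(320,234),s,(314,250)))
togo((.46,.03,.35))
```

```text
kit [ 0.513 -0.216  0.055]
kitL [ 0.527 -0.115  0.055]
kitR [ 0.51  -0.32   0.055]
emp [0.552 0.188 0.055]
empUL [0.64  0.249 0.055]
empLR [0.466 0.128 0.055]
sink [0.6   0.002 0.026]
bottle [0.726 0.152 0.07 ]
cap [0.422 0.02  0.04 ]
spool [ 0.715 -0.012  0.04 ]
(array([0.603, 0.003, 0.009]), np.float64(0.0029765076477604106))
d tool [-0.439 -0.485 -0.128] tcp [0.151 0.606 0.221] j6 -0.095 t 0.1
```

shift_gripper --steps '[[[0, 0, 0], [-0.22, -0.19, -0.05], 0.09], [[0, 0, 0], [-0.22, -0.19, -0.05], 0.09], [[0, 0, 0], [-0.22, -0.19, -0.05], 0.09], [[0, 0, 0], [-0.22, -0.19, -0.05], 0.09], [[0, 0, 0], [-0.22, -0.19, -0.05], 0.09], [[0, 0, 0], [-0.22, -0.19, -0.05], 0.09], [[0, 0, 0], [-0.22, -0.19, -0.05], 0.09], [[0, 0, 0], [-0.22, -0.19, -0.05], 0.09]]'

```text
time: 0.77
tool_pos: [0.3216, 0.3648, 0.2729]
orientation: [0.123, 0.992, -0.0, 0.001]
contact_force: [1.1, 0.7, 0.7]
gripper_width: 0.09
grip_force: 0.0
```

shift_gripper --steps '[[[0, 0, 0], [-0.21, -0.18, -0.05], 0.09], [[0, 0, 0], [-0.21, -0.18, -0.05], 0.09], [[0, 0, 0], [-0.21, -0.18, -0.05], 0.09], [[0, 0, 0], [-0.21, -0.18, -0.05], 0.09], [[0, 0, 0], [-0.21, -0.18, -0.05], 0.09], [[0, 0, 0], [-0.21, -0.18, -0.05], 0.09], [[0, 0, 0], [-0.21, -0.18, -0.05], 0.09], [[0, 0, 0], [-0.21, -0.18, -0.05], 0.09]]'

```text
time: 1.43
tool_pos: [0.482, 0.1397, 0.3226]
orientation: [0.124, 0.992, -0.0, 0.001]
contact_force: [-0.5, 0.4, -1.0]
gripper_width: 0.0904
grip_force: 0.0
```

Run:
```python
from h import *
grab("wrist","wA"); togo((.48,-.06,.32))
```

```text
d tool [-0.0491 -0.1955  0.0021] tcp [0.4803 0.1416 0.322 ] j6 -1.156 t 1.4833
```

View pics/wA.png

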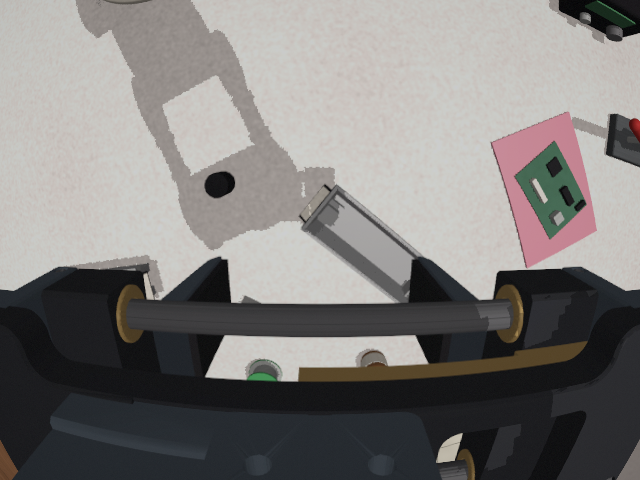

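The wrist picture looks back from the tool towards the robot. It shows the empty tote with its card at about (315,203), and the jaws hide everything below row 260. I'll move further out and square the tool up.

Careful with the scale: turns go in shares of 4 rad. That gives: -0.245 rad / 4 = -0.0613.

shift_gripper --steps '[[[0, 0, -0.03], [-0.04, -0.01, -0.01], 0.09], [[0, 0, -0.0613], [-0.08, -0.02, -0.01], 0.09], [[0, 0, -0.0613], [-0.12, -0.03, -0.01], 0.09], [[0, 0, -0.0613], [-0.16, -0.04, -0.01], 0.09], [[0, 0, -0.0613], [-0.185, -0.04, -0.01], 0.09], [[0, 0, -0.0613], [-0.185, -0.04, -0.01], 0.09], [[0, 0, -0.0613], [-0.185, -0.04, -0.01], 0.09]]'

```text
time: 2.07
tool_pos: [0.6489, 0.0607, 0.3306]
orientation: [-0.001, 1.0, 0.0, -0.001]
contact_force: [-0.2, -0.1, 0.8]
gripper_width: 0.0903
grip_force: 0.0
```

Run:
```python
from h import *
grab("wrist","wB"); togo((.65,-.08,.33),np.pi/2)
```

```text
d tool [-0.0017 -0.1411  0.001 ] tcp [0.648  0.0611 0.3311] j6 -1.57 t 2.1167
rz tool 0.0017
```

shift_gripper --steps '[[[0, 0, 0], [0, -0.04, 0], 0.09], [[0, 0, 0], [0, -0.08, 0], 0.09], [[0, 0, 0], [0, -0.12, 0], 0.09], [[0, 0, 0], [0, -0.14, 0], 0.09], [[0, 0, 0], [0, -0.14, 0], 0.09], [[0, 0, 0], [0, -0.14, 0], 0.09]]'

```text
time: 2.62
tool_pos: [0.6479, -0.0796, 0.3322]
orientation: [-0.0, 1.0, 0.0, -0.0]
contact_force: [-1.0, 1.0, 0.5]
gripper_width: 0.0899
grip_force: 0.0
```

Run:
```python
from h import *
grab("wrist","wC"); togo((.65,-.08,.33),np.pi/2)
```

```text
d tool [-0.0019 -0.0013  0.0022] tcp [ 0.6481 -0.0787  0.3322] j6 -1.785 t 2.6667
rz tool 0.0015
```

View pics/wB.png

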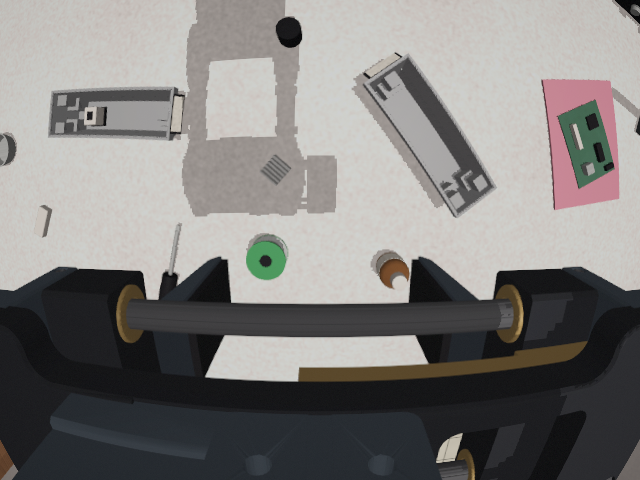

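View pics/wC.png

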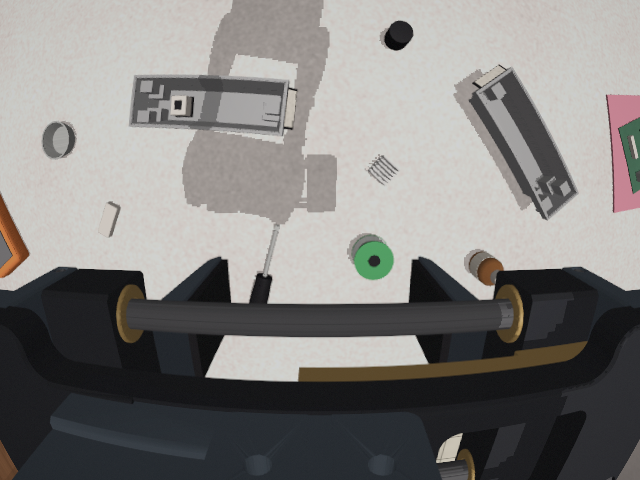

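wB shows the kit tote at about (50-185, 88-138) with the relay at (95,116) and the card at (178,112). The empty tote runs from the card end (383,66) to (475,200), and the sink is at (276,168). wC shows the same things shifted. Next is one enlarged composite, so I can pick rim corners and refine them.

Run:
```python
from h import *
rows=[]
for n,bs in(("wB",((40,70,150,80),(345,40,150,190),(255,148,45,45))),("wC",((120,60,180,85),(450,50,130,180),(360,148,45,45)))):
    im,_=load(n); out=np.zeros((300,800,3),np.uint8)
    for (x,y,w,h),X,Y,k in zip(bs,(0,0,0),(0,0,0),(2.2,1.55,3)):
        pass
    a=cv2.resize(im[bs[0][1]:bs[0][1]+bs[0][3],bs[0][0]:bs[0][0]+bs[0][2]],None,fx=2.1,fy=2.1,interpolation=cv2.INTER_CUBIC)
    b=cv2.resize(im[bs[1][1]:bs[1][1]+bs[1][3],bs[1][0]:bs[1][0]+bs[1][2]],None,fx=1.55,fy=1.55,interpolation=cv2.INTER_CUBIC)
    c=cv2.resize(im[bs[2][1]:bs[2][1]+bs[2][3],bs[2][0]:bs[2][0]+bs[2][2]],None,fx=4,fy=4,interpolation=cv2.INTER_CUBIC)
    out[:a.shape[0],:a.shape[1]]=a; out[:b.shape[0],385:385+b.shape[1]]=b; out[:c.shape[0],620:620+c.shape[1]]=c; rows.append(out)
cv2.imwrite("pics/z.png",np.vstack(rows))
# rough grey stats
im,_=load("wB"); hsv=cv2.cvtColor(im,cv2.COLOR_BGR2HSV)
for p in((90,60),(165,88),(130,111),(61,101),(178,112),(230,180),(276,168),(383,66),(440,128),(95,116)): print(p,im[p[1],p[0]],hsv[p[1],p[0]])
```

```text
(90, 60) [194 199 201] [ 21   9 201]
(165, 88) [156 157 158] [ 15   3 158]
(130, 111) [155 156 158] [ 10   5 158]
(61, 101) [151 152 154] [ 10   5 154]
(178, 112) [178 188 194] [ 19  21 194]
(230, 180) [144 148 154] [ 12  17 154]
(276, 168) [113 114 116] [ 10   7 116]
(383, 66) [173 183 190] [ 18  23 190]
(440, 128) [67 66 68] [165   8  68]
(95, 116) [176 183 190] [ 15  19 190]
```

View pics/z.png

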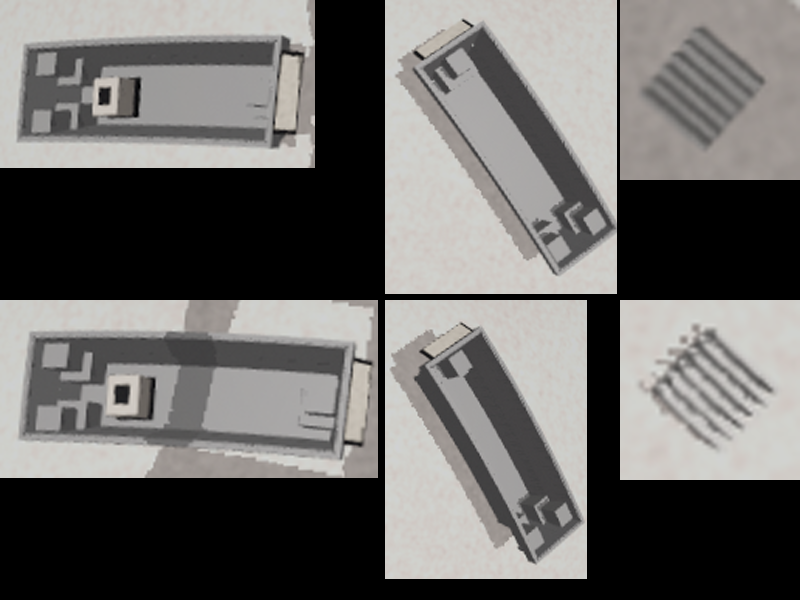

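The composite clearly shows the rim corners of both totes in both views. Both cards are on the single-ledge ends: the kit card to the right and the empty tote's card to the top. The sink's fin-top square is also visible. I'll triangulate from these.

Create m.py:
```python
from h import *
np.set_printoptions(precision=4,suppress=True)
_,b=load("wB");_,c=load("wC")
P={"kit":([(175.7,87.6),(169.3,139.3),(48.6,136.7),(51.4,90)],[(288.6,81.4),(281.9,135.7),(129,126.2),(134.3,75.2)]),
"emp":([(362.4,83.2),(408.9,54.8),(493.4,189.7),(456,216.8)],[(477.1,93.9),(513.2,68.1),(577.1,191.3),(545.5,219.7)]),
"sink":([(275.75,154.75),(291.25,167.5),(277,185),(260.75,171)],[(382,155),(398.75,170),(384.5,185),(367.5,170.5)])}
for n,(B,C) in P.items():
    t=[tri(b,u,c,v) for u,v in zip(B,C)]; X=np.array([a for a,_ in t]); print(n,"z",X[:,2],"gap",np.array([g for _,g in t]))
    h={"kit":.06,"emp":.06,"sink":.026}[n]
    for nm,X in(("tri",X),("wB",np.array([plane(b,u,h) for u in B])),("wC",np.array([plane(c,u,h) for u in C]))):
        X=X[:,:2]; ax=(X[2]+X[3]-X[0]-X[1])/2; print("  ",nm,"ctr",X.mean(0),"sides",np.linalg.norm(np.roll(X,-1,0)-X,axis=1),"x-angle",np.degrees(np.arctan2(ax[1],ax[0])))
print("relay",tri(b,(40+105/2.1,70+97/2.1),c,(120+122/2.1,60+95/2.1)))
```

```bash
python3 m.py
```

```text
kit z [0.0543 0.0576 0.0562 0.0616] gap [0.0005 0.0013 0.0005 0.0012]
   tri ctr [ 0.5189 -0.2191] sides [0.0656 0.2006 0.0662 0.1979] x-angle -96.73649602790358
   wB ctr [ 0.5188 -0.2179] sides [0.0643 0.1982 0.0668 0.2018] x-angle -96.87884755329664
   wC ctr [ 0.5197 -0.2186] sides [0.065  0.1987 0.0662 0.1992] x-angle -96.92191991468306
emp z [0.0719 0.0637 0.0675 0.0552] gap [0.0017 0.0007 0.005  0.0011]
   tri ctr [0.5622 0.1953] sides [0.0696 0.1916 0.0599 0.1987] x-angle 37.04744999871639
   wB ctr [0.5618 0.1964] sides [0.0678 0.1966 0.0615 0.198 ] x-angle 36.54535527554123
   wC ctr [0.561  0.1978] sides [0.0673 0.1934 0.0679 0.1942] x-angle 36.455325775406514
sink z [0.004  0.0141 0.0146 0.0081] gap [0.0008 0.0015 0.0009 0.0009]
   tri ctr [0.6066 0.0037] sides [0.0276 0.0284 0.0286 0.0287] x-angle -42.17509502674522
   wB ctr [0.606  0.0056] sides [0.0254 0.0287 0.0274 0.0281] x-angle -41.66363012292867
   wC ctr [0.6057 0.0011] sides [0.029  0.0268 0.0288 0.0272] x-angle -42.38607636811428
relay (array([ 0.5168, -0.2633,  0.0299]), np.float64(0.0005651300620055344))
```

All the sizes fit: kit tote (0.519, -0.2185) with its x axis at -96.8°, empty tote (0.5615, 0.197) at 36.6°, rims near 60 mm, sink (0.606, 0.0035). Now the sink, gripped with the closing line at 48°.

To row units: 0.73 rad / 4 = 0.1825.

shift_gripper --steps '[[[0, 0, 0.03], [0.01, 0.01, 0.035], 0.07], [[0, 0, 0.06], [0.02, 0.025, 0.07], 0.07], [[0, 0, 0.09], [0.03, 0.04, 0.105], 0.07], [[0, 0, 0.12], [0.04, 0.055, 0.14], 0.07], [[0, 0, 0.15], [0.042, 0.07, 0.175], 0.07], [[0, 0, 0.1825], [0.042, 0.082, 0.21], 0.07], [[0, 0, 0.1825], [0.042, 0.082, 0.24], 0.07], [[0, 0, 0.1825], [0.042, 0.082, 0.24], 0.07]]' --grip_n 25

```text
time: 3.33
tool_pos: [0.6029, 0.0049, 0.0872]
orientation: [0.355, 0.935, -0.001, -0.004]
contact_force: [-1.6, -1.4, -0.3]
gripper_width: 0.0702
grip_force: 0.0
```

Run:
```python
from h import *
import numpy as np
togo((.606,.0035,.014),np.radians(48))
```

```text
d tool [-0.0037  0.0013  0.0732] tcp [0.6029 0.0049 0.0872] j6 -0.936 t 3.3333
rz tool 0.0067
```

shift_gripper --steps '[[[0, 0, 0], [-0.003, 0.001, 0.03], 0.07], [[0, 0, 0], [-0.003, 0.001, 0.06], 0.07], [[0, 0, 0], [-0.003, 0.001, 0.073], 0.07], [[0, 0, 0], [-0.003, 0.001, 0.073], 0.07], [[0, 0, 0], [-0.003, 0.001, 0.073], 0.02], [[0, 0, 0], [-0.003, 0.001, 0.073], 0.02], [[0, 0, 0], [-0.003, 0.001, 0.073], 0.02], [[0, 0, 0], [-0.003, 0.001, 0.073], 0.02]]' --grip_n 25

```text
time: 4.0
tool_pos: [0.6105, 0.0009, 0.0205]
orientation: [0.356, 0.934, 0.0, 0.001]
contact_force: [-0.7, 0.9, 0.1]
gripper_width: 0.0467
grip_force: 0.0
```

shift_gripper --steps '[[[0, 0, 0], [0, 0, 0], 0.02], [[0, 0, 0], [0, 0, 0], 0.02], [[0, 0, 0], [0, 0, 0], 0.02], [[0, 0, 0], [0, 0, 0], 0.02]]' --grip_n 25

```text
time: 4.33
tool_pos: [0.6098, 0.0009, 0.0193]
orientation: [0.356, 0.934, 0.0, 0.0]
contact_force: [-1.0, 0.5, 6.5]
gripper_width: 0.0281
grip_force: 25.0
```

The sink is gripped at a 28 mm opening. Lift it and carry it over the free half of the kit tote.

To row units: -0.61 rad / 4 = -0.1525.

shift_gripper --steps '[[[0, 0, 0], [0, 0, -0.03], 0.02], [[0, 0, 0], [0, 0, -0.07], 0.02], [[0, 0, -0.03], [-0.005, -0.02, -0.1], 0.02], [[0, 0, -0.06], [-0.015, -0.06, -0.11], 0.02], [[0, 0, -0.09], [-0.03, -0.1, -0.11], 0.02], [[0, 0, -0.12], [-0.045, -0.14, -0.11], 0.02], [[0, 0, -0.1525], [-0.055, -0.175, -0.11], 0.02], [[0, 0, -0.1525], [-0.061, -0.197, -0.11], 0.02]]'

```text
time: 5.0
tool_pos: [0.5232, -0.1882, 0.1291]
orientation: [0.056, 0.998, -0.0, 0.0]
contact_force: [0.3, -0.9, -0.4]
gripper_width: 0.0276
grip_force: 25.0
```

shift_gripper --steps '[[[0, 0, 0], [0, 0, 0], 0.02], [[0, 0, 0], [0, 0, 0], 0.02], [[0, 0, 0], [0, 0, 0], 0.02]]'

```text
time: 5.25
tool_pos: [0.524, -0.1866, 0.1289]
orientation: [0.06, 0.998, 0.0, -0.0]
contact_force: [-0.1, -0.2, -0.9]
gripper_width: 0.0281
grip_force: 25.0
```

Run:
```python
from h import *
im,c=grab("wrist","wD"); cv2.imwrite("pics/wDz.png",cv2.resize(im[150:400,170:470],None,fx=2,fy=2))
togo((.5228,-.1867,.024),np.radians(83.2))
```

```text
d tool [ 0.0013 -0.0008  0.1049] tcp [ 0.5242 -0.1861  0.1289] j6 -1.9 t 5.3
rz tool -0.0004
```

View pics/wDz.png

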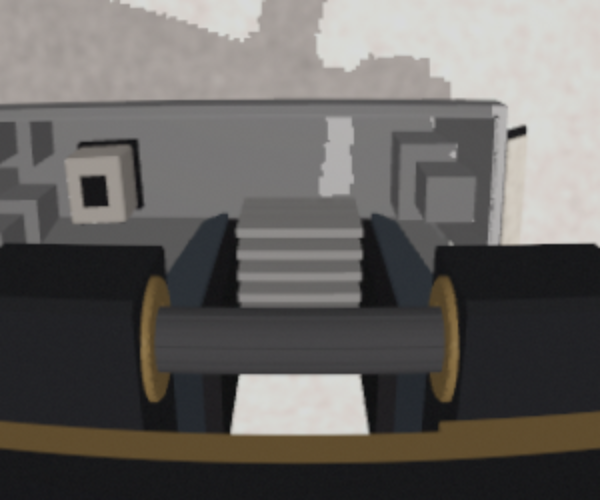

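The wrist view shows the sink held level between the pads, its near face about 17 mm ahead of the TCP line (3 mm offset). The relay is well clear at (95,190), and the tote end is to the right. Descend with a 3 mm correction.

shift_gripper --steps '[[[0, 0, 0], [-0.0017, -0.001, 0.03], 0.02], [[0, 0, 0], [-0.0017, -0.001, 0.06], 0.02], [[0, 0, 0], [-0.0017, -0.001, 0.085], 0.02], [[0, 0, 0], [-0.0017, -0.001, 0.098], 0.02], [[0, 0, 0], [-0.0017, -0.001, 0.102], 0.02], [[0, 0, 0], [-0.0017, -0.001, 0.102], 0.02], [[0, 0, 0], [-0.0017, -0.001, 0.102], 0.02]]'

```text
time: 5.88
tool_pos: [0.5262, -0.1874, 0.0275]
orientation: [0.059, 0.998, -0.0, 0.0]
contact_force: [0.3, -0.8, 0.2]
gripper_width: 0.0278
grip_force: 25.0
```

shift_gripper --steps '[[[0, 0, 0], [0, 0, 0.002], 0.02], [[0, 0, 0], [0, 0, 0.003], 0.02], [[0, 0, 0], [0, 0, 0.004], 0.02], [[0, 0, 0], [0, 0, 0.004], 0.02]]'

```text
time: 6.22
tool_pos: [0.5257, -0.1879, 0.0232]
orientation: [0.059, 0.998, -0.0, 0.0]
contact_force: [-0.4, 0.5, -0.5]
gripper_width: 0.0279
grip_force: 25.0
```

shift_gripper --steps '[[[0, 0, 0], [0, 0, 0.001], 0.02], [[0, 0, 0], [0, 0, 0.002], 0.02], [[0, 0, 0], [0, 0, 0.002], 0.02]]'

```text
time: 6.47
tool_pos: [0.5258, -0.188, 0.0217]
orientation: [0.059, 0.998, -0.0, 0.0]
contact_force: [-2.9, 1.3, 14.9]
gripper_width: 0.028
grip_force: 25.0
```

Contact at the expected height. Release, then back straight up.

shift_gripper --steps '[[[0, 0, 0], [0, 0, -0.001], 0.044], [[0, 0, 0], [0, 0, -0.001], 0.044], [[0, 0, 0], [0, 0, -0.001], 0.044], [[0, 0, 0], [0, 0, -0.001], 0.044]]'

```text
time: 6.8
tool_pos: [0.5255, -0.1879, 0.0218]
orientation: [0.059, 0.998, 0.0, -0.0]
contact_force: [-0.7, -0.0, 0.9]
gripper_width: 0.0439
grip_force: 0.0
```

shift_gripper --steps '[[[0, 0, 0], [0, 0, -0.02], 0.044], [[0, 0, 0], [0, 0, -0.05], 0.044], [[0, 0, 0], [0, 0, -0.09], 0.044], [[0, 0, 0], [0, 0, -0.13], 0.044], [[0, 0, 0], [0, 0, -0.17], 0.044], [[0, 0, 0], [0, 0, -0.21], 0.09], [[0, 0, 0], [0, 0, -0.24], 0.09], [[0, 0, 0], [0, 0, -0.24], 0.09]]'

```text
time: 7.47
tool_pos: [0.5279, -0.1889, 0.2682]
orientation: [0.059, 0.998, -0.002, 0.004]
contact_force: [1.3, -0.9, 0.0]
gripper_width: 0.0614
grip_force: 0.0
```

Run:
```python
from h import *
togo((.648,-.12,.26),np.radians(90))
```

```text
d tool [-0.1111  0.0827  0.009 ] tcp [ 0.5279 -0.1889  0.2682] j6 -1.902 t 7.4667
rz tool -0.1188
```

To row units: -0.119 rad / 4 = -0.0298.

shift_gripper --steps '[[[0, 0, -0.025], [-0.035, 0.025, 0], 0.09], [[0, 0, -0.0298], [-0.065, 0.05, 0], 0.09], [[0, 0, -0.0298], [-0.095, 0.075, 0], 0.09], [[0, 0, -0.0298], [-0.111, 0.083, 0], 0.09], [[0, 0, -0.0298], [-0.111, 0.083, 0], 0.09], [[0, 0, -0.0298], [-0.111, 0.083, 0], 0.09]]'

```text
time: 7.97
tool_pos: [0.6459, -0.118, 0.261]
orientation: [-0.001, 1.0, 0.0, -0.001]
contact_force: [0.0, 0.2, 0.3]
gripper_width: 0.0899
grip_force: 0.0
```

Run:
```python
from h import *
im,c=grab("wrist","wE"); cv2.imwrite("pics/wEz.png",cv2.resize(im[20:260,80:400],None,fx=2.5,fy=2.5,interpolation=cv2.INTER_CUBIC))
togo((.5615,.197,.14),np.radians(126.6-180))
```

```text
d tool [0.0834 0.3156 0.1214] tcp [ 0.6452 -0.1186  0.2613] j6 -1.844 t 8.0167
rz tool -0.6382
```

View pics/wEz.png

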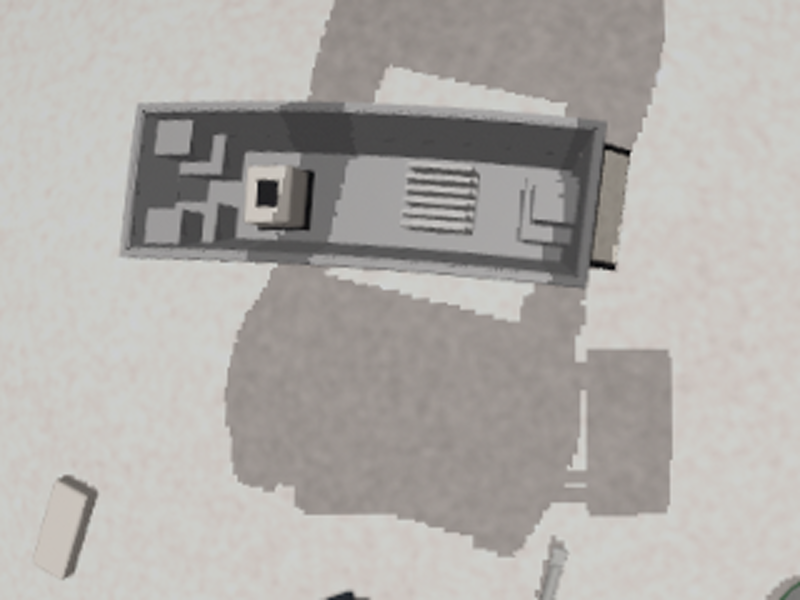

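The sink stands upright with its fins up at (440,200), beside the relay at (278,197), with clear floor all round. On to the empty tote, turning on the way.

To row units: 0.96 rad / 4 = 0.24.

shift_gripper --steps '[[[0, 0, 0.03], [0.01, 0.04, 0.01], 0.09], [[0, 0, 0.06], [0.02, 0.08, 0.03], 0.09], [[0, 0, 0.09], [0.03, 0.12, 0.04], 0.09], [[0, 0, 0.12], [0.04, 0.16, 0.05], 0.09], [[0, 0, 0.15], [0.05, 0.2, 0.07], 0.09], [[0, 0, 0.18], [0.06, 0.24, 0.08], 0.09], [[0, 0, 0.21], [0.07, 0.28, 0.1], 0.09], [[0, 0, 0.24], [0.083, 0.316, 0.12], 0.09]]'

```text
time: 8.68
tool_pos: [0.5704, 0.1716, 0.1556]
orientation: [0.456, 0.89, 0.0, 0.001]
contact_force: [0.7, 0.2, -0.5]
gripper_width: 0.0902
grip_force: 0.0
```

shift_gripper --steps '[[[0, 0, 0.03], [0, 0, 0], 0.09], [[0, 0, 0.06], [0, 0, 0], 0.09], [[0, 0, 0.09], [0, 0, 0], 0.09], [[0, 0, 0.12], [0, 0, 0], 0.09], [[0, 0, 0.15], [0, 0, 0], 0.09], [[0, 0, 0.18], [0, 0, 0], 0.09], [[0, 0, 0.21], [0, 0, 0], 0.09], [[0, 0, 0.24], [0, 0, 0], 0.09]]'

```text
time: 9.35
tool_pos: [0.5705, 0.1698, 0.1556]
orientation: [0.815, 0.579, -0.0, 0.0]
contact_force: [0.1, -0.5, 0.3]
gripper_width: 0.0899
grip_force: 0.0
```

shift_gripper --steps '[[[0, 0, 0.03], [0, 0, 0], 0.09], [[0, 0, 0.06], [0, 0, 0], 0.09], [[0, 0, 0.09], [0, 0, 0], 0.09], [[0, 0, 0.12], [0, 0, 0], 0.09], [[0, 0, 0.1458], [0, 0, 0], 0.09], [[0, 0, 0.1458], [0, 0, 0], 0.09], [[0, 0, 0.1458], [0, 0, 0], 0.09]]'

```text
time: 9.93
tool_pos: [0.5707, 0.1701, 0.1556]
orientation: [0.946, 0.325, -0.0, 0.0]
contact_force: [-0.4, 0.6, 0.4]
gripper_width: 0.0898
grip_force: 0.0
```

Run:
```python
from h import *
np.set_printoptions(precision=4,suppress=True)
_,c=load("wE"); X=np.array([plane(c,(80+u/2.5,20+v/2.5),.06) for u,v in((606,122),(585,287),(121,256),(138,103))])[:,:2]; ax=(X[2]+X[3]-X[0]-X[1])/2
print("kit",X.mean(0),np.linalg.norm(np.roll(X,-1,0)-X,axis=1),np.degrees(np.arctan2(ax[1],ax[0])))
_,b=load("wC")
print("kit tri z",[round(float(tri(c,(80+u/2.5,20+v/2.5),b,w)[0][2]),3) for (u,v),w in zip(((606,122),(585,287),(121,256),(138,103)),[(288.6,81.4),(281.9,135.7),(129,126.2),(134.3,75.2)])])
im,_=grab("wrist","wF")
togo((.5615,.197,.042),np.radians(-53.4))
```

```text
kit [ 0.5191 -0.2187] [0.0665 0.1984 0.067  0.1992] -96.70145029632604
kit tri z [0.066, 0.057, 0.041, 0.072]
d tool [ 0.0091 -0.0268  0.1136] tcp [0.5708 0.1703 0.1556] j6 1.098 t 9.9833
rz tool 0.0238
```

View pics/wF.png

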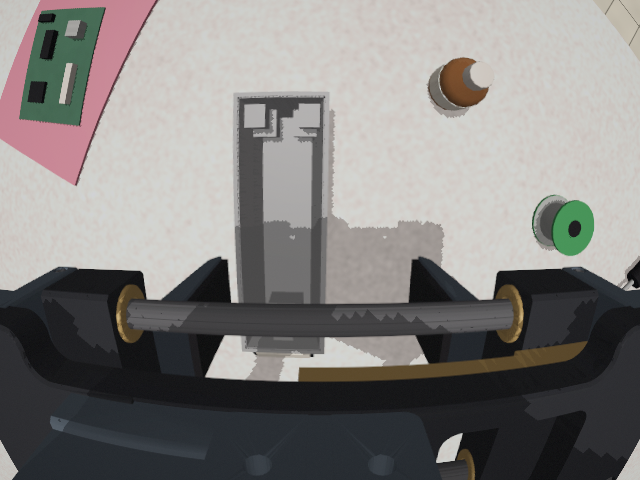

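wF shows the empty tote straight along the tool's x axis, far rim corners at (234,93) and (329,93), the near card end at about row 352, and the jaws about 27 mm to its right. Refine the tote's pose from these.

Run:
```python
from h import *
np.set_printoptions(precision=4,suppress=True)
im,c=load("wF"); g=cv2.cvtColor(im,cv2.COLOR_BGR2GRAY).astype(int)
for r in(120,160,200): print(r,"L",g[r,228:244],"R",g[r,318:336])
X=np.array([plane(c,u,.06) for u in((242,352),(323,353),(329,93),(234,93))])[:,:2]; ax=(X[2]+X[3]-X[0]-X[1])/2
print(X.mean(0),np.linalg.norm(np.roll(X,-1,0)-X,axis=1),np.degrees(np.arctan2(ax[1],ax[0])))
_,w=load("wC"); print([tri(c,u,w,v)[0][2].round(3) for u,v in zip(((234,93),(329,93)),((545.5,219.7),(577.1,191.3)))],[tri(c,u,w,v)[0][2].round(3) for u,v in zip(((329,93),(234,93)),((545.5,219.7),(577.1,191.3)))])
```

```text
120 L [205 204 205 206 200 183 173 173 164 158 141  91  77  75  74  90] R [177 169  86  89  91 147 167 175 176 176 175 164 159 158 155 153 183 205]
160 L [209 208 207 206 202 179 171 172 169 145 141  74  75  74  77  76] R [ 88  90  89  92 129 161 172 174 174 174 163 153 151 151 150 164 194 207]
200 L [209 208 209 209 208 198 169 169 167 149 162 104  77  75  78  77] R [ 90  89  89  86 160 168 170 170 170 166 159 157 155 153 166 205 203 202]
[0.5602 0.197 ] [0.0663 0.1982 0.0663 0.2006] 36.90429297607839
[np.float64(-0.001), np.float64(0.134)] [np.float64(0.058), np.float64(0.056)]
```

To row units: 0.02 rad / 4 = 0.005.

shift_gripper --steps '[[[0, 0, 0.005], [0.0085, -0.027, 0.01], 0.091], [[0, 0, 0.005], [0.0085, -0.027, 0.03], 0.091], [[0, 0, 0.005], [0.0085, -0.027, 0.03], 0.091], [[0, 0, 0.005], [0.0085, -0.027, 0.03], 0.091]]'

```text
time: 10.32
tool_pos: [0.5606, 0.1971, 0.125]
orientation: [0.949, 0.315, -0.001, 0.0]
contact_force: [0.2, -0.6, -0.8]
gripper_width: 0.0909
grip_force: 0.0
```

Run:
```python
from h import *
togo((.5607,.197,.042),np.radians(-53.2))
```

```text
d tool [0.0002 0.0002 0.083 ] tcp [0.5606 0.1971 0.125 ] j6 1.167 t 10.3167
rz tool -0.0004
```

shift_gripper --steps '[[[0, 0, 0], [0, 0, 0.03], 0.091], [[0, 0, 0], [0, 0, 0.06], 0.091], [[0, 0, 0], [0, 0, 0.078], 0.091], [[0, 0, 0], [0, 0, 0.083], 0.091], [[0, 0, 0], [0, 0, 0.083], 0.091], [[0, 0, 0], [0, 0, 0.083], 0.091], [[0, 0, 0], [0, 0, 0.083], 0.05], [[0, 0, 0], [0, 0, 0.083], 0.05]]' --grip_n 30

```text
time: 10.98
tool_pos: [0.5622, 0.1976, 0.0439]
orientation: [0.949, 0.314, 0.001, 0.0]
contact_force: [0.1, 0.4, 0.8]
gripper_width: 0.0807
grip_force: 0.0
```

shift_gripper --steps '[[[0, 0, 0], [0, 0, 0], 0.05], [[0, 0, 0], [0, 0, 0], 0.05], [[0, 0, 0], [0, 0, 0], 0.05], [[0, 0, 0], [0, 0, 0], 0.05], [[0, 0, 0], [0, 0, 0], 0.05]]'

```text
time: 11.4
tool_pos: [0.5616, 0.1976, 0.0431]
orientation: [0.949, 0.314, 0.001, 0.0]
contact_force: [-1.3, -0.4, 7.7]
gripper_width: 0.0672
grip_force: 30.0
```

shift_gripper --steps '[[[0, 0, 0], [0, 0, -0.01], 0.05], [[0, 0, 0], [0, 0, -0.04], 0.05], [[0, 0, 0], [0, 0, -0.08], 0.05], [[0, 0, 0], [0, 0, -0.12], 0.05], [[0, 0, 0], [-0.02, 0.02, -0.14], 0.05], [[0, 0, 0], [-0.045, 0.05, -0.14], 0.05], [[0, 0, 0], [-0.07, 0.08, -0.14], 0.05], [[0, 0, 0], [-0.095, 0.108, -0.14], 0.05]]'

```text
time: 12.07
tool_pos: [0.5492, 0.0527, 0.1837]
orientation: [0.949, 0.315, 0.001, 0.0]
contact_force: [0.8, 0.4, -1.9]
gripper_width: 0.0668
grip_force: 30.0
```

shift_gripper --steps '[[[0, 0, -0.025], [-0.025, 0.028, 0], 0.05], [[0, 0, -0.05], [-0.05, 0.056, 0], 0.05], [[0, 0, -0.075], [-0.078, 0.085, 0], 0.05], [[0, 0, -0.105], [-0.105, 0.112, 0], 0.05], [[0, 0, -0.135], [-0.135, 0.14, 0], 0.05], [[0, 0, -0.165], [-0.16, 0.17, 0], 0.05], [[0, 0, -0.195], [-0.18, 0.19, 0], 0.05], [[0, 0, -0.2025], [-0.188, 0.2, 0], 0.05]]'

```text
time: 12.73
tool_pos: [0.5171, -0.2224, 0.1831]
orientation: [0.747, 0.665, -0.0, 0.001]
contact_force: [0.8, 0.0, -2.4]
gripper_width: 0.0666
grip_force: 30.0
```

shift_gripper --steps '[[[0, 0, 0], [0, 0, 0], 0.05], [[0, 0, 0], [0, 0, 0], 0.05], [[0, 0, 0], [0, 0, 0], 0.05]]'

```text
time: 12.98
tool_pos: [0.5178, -0.218, 0.1827]
orientation: [0.749, 0.662, 0.0, -0.0]
contact_force: [-0.6, 0.8, -1.4]
gripper_width: 0.0665
grip_force: 30.0
```

Run:
```python
from h import *
grab("wrist","wG"); togo((.519,-.2186,.097),np.radians(83.25-90))
```

```text
d tool [-0.0008  0.0012  0.0856] tcp [ 0.5179 -0.2177  0.1826] j6 -0.383 t 13.0333
rz tool -0.004
```

View pics/wG.png

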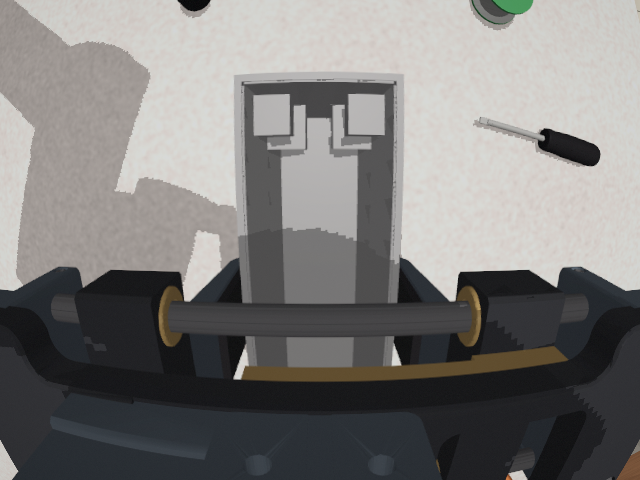

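wG shows the empty tote held level with its far rim at row 74, columns 235-404. That puts its centre on the jaw line and about 1.5 mm behind the TCP lengthwise. Lower to just above the rim and check.

Careful with the scale: turns go in shares of 4 rad. That gives: -0.004 rad / 4 = -0.001.

shift_gripper --steps '[[[0, 0, -0.001], [0.001, 0.001, 0.03], 0.05], [[0, 0, -0.001], [0.001, 0.001, 0.055], 0.05], [[0, 0, -0.001], [0.001, 0.001, 0.068], 0.05], [[0, 0, -0.001], [0.001, 0.001, 0.073], 0.05], [[0, 0, -0.001], [0.001, 0.001, 0.073], 0.05], [[0, 0, -0.001], [0.001, 0.001, 0.073], 0.05], [[0, 0, -0.001], [0.001, 0.001, 0.073], 0.05]]'

```text
time: 13.62
tool_pos: [0.5198, -0.2177, 0.1105]
orientation: [0.747, 0.665, 0.0, 0.001]
contact_force: [0.6, 0.3, -1.6]
gripper_width: 0.0667
grip_force: 30.0
```

Run:
```python
from h import *
togo((.519+.0002,-.2187+.0014,.0951),np.radians(83.25-90)); grab("scene","s1"); grab("top","t1")
```

```text
d tool [ 0.0003 -0.0006  0.0154] tcp [ 0.5198 -0.2177  0.1105] j6 -0.385 t 13.6167
rz tool 0.0007
```

Aligned within 1 mm. Lower slowly onto the ledges.

shift_gripper --steps '[[[0, 0, 0], [0, -0.0005, 0.003], 0.05], [[0, 0, 0], [0, -0.0005, 0.006], 0.05], [[0, 0, 0], [0, -0.0005, 0.009], 0.05], [[0, 0, 0], [0, -0.0005, 0.011], 0.05], [[0, 0, 0], [0, -0.0005, 0.012], 0.05], [[0, 0, 0], [0, -0.0005, 0.012], 0.05]]'

```text
time: 14.22
tool_pos: [0.5184, -0.2176, 0.097]
orientation: [0.747, 0.664, -0.0, -0.0]
contact_force: [0.4, 0.4, -2.3]
gripper_width: 0.0667
grip_force: 30.0
```

shift_gripper --steps '[[[0, 0, 0], [0, 0, 0.001], 0.05], [[0, 0, 0], [0, 0, 0.002], 0.05], [[0, 0, 0], [0, 0, 0.002], 0.05]]'

```text
time: 14.47
tool_pos: [0.5185, -0.2176, 0.0952]
orientation: [0.747, 0.664, -0.0, -0.0]
contact_force: [-0.3, -0.1, -1.0]
gripper_width: 0.0668
grip_force: 30.0
```

shift_gripper --steps '[[[0, 0, 0], [0, 0, 0.001], 0.05], [[0, 0, 0], [0, 0, 0.001], 0.05], [[0, 0, 0], [0, 0, 0.001], 0.05]]'

```text
time: 14.72
tool_pos: [0.5186, -0.2177, 0.095]
orientation: [0.747, 0.664, 0.0, 0.0]
contact_force: [-3.2, 1.4, 12.2]
gripper_width: 0.067
grip_force: 30.0
```

shift_gripper --steps '[[[0, 0, 0], [0, 0, 0.001], 0.05], [[0, 0, 0], [0, 0, 0.001], 0.05], [[0, 0, 0], [0, 0, 0.001], 0.05]]'

```text
time: 14.97
tool_pos: [0.5188, -0.2177, 0.0949]
orientation: [0.747, 0.665, 0.0, 0.001]
contact_force: [-7.3, 3.6, 25.9]
gripper_width: 0.0667
grip_force: 30.0
```

Firm seat at the expected height (underside about 52 mm). Relax the press, release and retreat.

shift_gripper --steps '[[[0, 0, 0], [0, 0, -0.002], 0.05], [[0, 0, 0], [0, 0, -0.002], 0.05], [[0, 0, 0], [0, 0, -0.002], 0.09], [[0, 0, 0], [0, 0, -0.002], 0.09], [[0, 0, 0], [0, 0, -0.002], 0.09], [[0, 0, 0], [0, 0, -0.002], 0.09], [[0, 0, 0], [0, 0, -0.002], 0.09]]'

```text
time: 15.55
tool_pos: [0.5185, -0.2176, 0.0953]
orientation: [0.747, 0.664, -0.0, -0.0]
contact_force: [1.5, -0.6, 0.5]
gripper_width: 0.0901
grip_force: 0.0
```

shift_gripper --steps '[[[0, 0, 0], [0, 0, -0.01], 0.09], [[0, 0, 0], [0, 0, -0.03], 0.09], [[0, 0, 0], [0, 0, -0.06], 0.09], [[0, 0, 0], [0, 0, -0.1], 0.09], [[0, 0, 0], [0, 0, -0.14], 0.09], [[0, 0, 0], [0, 0, -0.14], 0.09], [[0, 0, 0], [-0.08, 0, -0.14], 0.09], [[0, 0, 0], [-0.08, 0, -0.14], 0.09]]'

```text
time: 16.22
tool_pos: [0.5096, -0.2971, 0.2373]
orientation: [0.746, 0.666, 0.0, 0.001]
contact_force: [0.7, -1.4, -0.3]
gripper_width: 0.09
grip_force: 0.0
```

Run:
```python
from h import *
im,c=grab("wrist","wH"); s,_=grab("scene","s2")
a=cv2.resize(im,(400,300)); b=cv2.resize(s[180:260,150:290],(525,300),interpolation=cv2.INTER_CUBIC)[:,:400*1]
cv2.imwrite("pics/end.png",np.vstack([np.hstack([a,cv2.resize(s,(400,300))]),cv2.resize(s[175:260,150:376],(800,300),interpolation=cv2.INTER_CUBIC)]))
```

```text
(no output)
```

View pics/end.png

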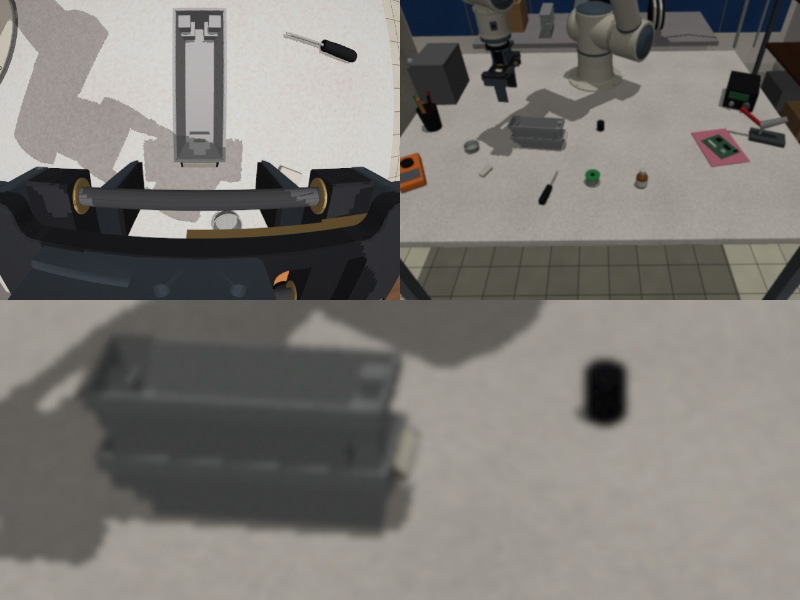

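The scene view shows the empty tote level on the kit tote, the kit card at the right end, the upper tote's middle ledge at the other end, and the other things where they were. Hand in.

```bash
python3 -c "
from bench import env, snapshot, camera_params
print(env.sign_off())"
```

```text
the job is handed in; nothing more can be done
None
```

The job is handed in, with no verdict returned: the heat sink stands in the kit tote beside the relay, and the empty tote sits level on the ledges, turned end for end and released.

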